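# Shut the sample lid, zero and start the spectrophotometer

## Robot

A 6-joint arm with a two-finger parallel gripper is mounted at the origin on the work surface. World frame = base frame: x ahead of the robot, y to its left, z up, the work surface at z = 0. Lengths are in m, angles in rad, forces in N, time in s.
With the tool pointing down it reaches from about 0.35 to 1 m from the base axis. Payload 7.1 kg.
Tool frame: the origin (TCP) lies between the finger pads; the fingertips stand 22 mm ahead of it and the grasp point (between the pads) lies 3 mm ahead of it; x points along the fingers, y is the direction in which the jaws open and shut, and the axes are right-handed (so a half turn about x gives the same grasp; the last joint's range is limited). The gripper opens to 85 mm and grips with 20 to 120 N. Pads are 22 mm wide; open, the fingers measure 114 mm over their backs; the gripper's body (76 mm by 85 mm) begins 54 mm behind the grasp point. The pads swing forward as they close: fully open they stand 13 mm farther back than shut.
Start: joints at [-1.285, 0.423, 1.63, -0, 1.089, -0.019], TCP at [0.188, -0.596, 0.253] pointing down, gripper open.
Joint ranges: [-3, 3], [-0.9, 2.11], [0.09, 2.58], [-1.31, 4.45], [0.11, 2.69], [-2.54, 2.54]. Speed limits (rad/s): [2.39, 2.39, 3.01, 3.14, 3.14, 3.14].

## Interface

Orientations are given as a rotation vector (axis times angle).
In Python, from rig import manip gives the robot as it stands. The module is installed in compiled form; this text tells all that it offers. Calls block until the motion is done:
- manip.move_to(position, orientation): joint-space move of the TCP to a pose.
- manip.servo_line(position, orientation=None, rate=0.15): straight line of the TCP; orientation=None keeps the orientation; rate is the mean speed in m/s.
- manip.set_joints(angles): joint-space move.
- manip.command_gripper(opening, f_grip=None): finger opening in m; f_grip is the grip in N (None keeps the last); returns when the fingers have stopped.
- manip.hold(seconds).
- manip.solve_ik(position, orientation): joint angles nearest the present ones, or None.
- manip.camera(name): name is "scene" or "top"; returns a dict with "image" (420x560x3 uint8, red, green, blue), "fx", "fy", "cx", "cy" (pixels), "cam_to_world" (4x4, takes a point from camera to world coordinates). Camera axes: x right, y down, z forward; pixel columns grow to the right and rows downward; lengths in m; the calibration is good to about 2 mm. A picture is of the moment at which its call begins. There is no depth.
A pose or a line that the arm cannot do raises manip.IKError and nothing moves.
- manip.sign_off(): hands the job in, once; it reports no verdict.
Readings, each from a call of its own:
- manip.get_time(): time.
- manip.get_joint_positions(): joint angles.
- manip.get_joint_vel(): joint speeds.
- manip.get_tau(): joint torques, N m.
- manip.get_position(): TCP position.
- manip.get_ee_rot(): TCP orientation.
- manip.get_contact_force(): force on the tool from outside, world axes, zero at the start.
- manip.get_torque(): the same for the moment, N m.
- manip.get_width(): finger opening in m.
Only numpy, scipy, OpenCV 4.12 (cv2) and the standard library are available. Lean on these libraries where they do the work, as an engineer would, in place of code of your own. Each camera call takes 0.05 s, during which the arm holds its last target.

## Task

Run a reading on the spectrophotometer: push its open sample lid down until it is fully shut, then press the long bar key (zero) fully down, and then the large round key (start) fully down. Only push with the fingertips and lift nothing; leave the small round key up, and do not disturb the vial on the instrument or the beaker and bottle beside it.

Things in the scene. Friction and masses are not known exactly. Their poses are not given: they have to be found in the camera images.
- instrument: White bench spectrophotometer, fixed to the bench, 300 mm deep (x) by 500 mm wide (y); flat top deck 130 mm above the bench. Origin: centre of its underside on the bench; x points to its rear, away from the operator; y to the left; z up. The three keys stand in a row along y on the front right of the deck, 80 mm in front of the centre and 70, 140 and 210 mm to its right, the sample compartment with its lid in the left half.
- lid_hinge (a point): Middle of the sample lid's hinge line, on the deck at its rear edge (70 mm behind and 130 mm left of the instrument's centre, 130 mm up). Does not move with the lid; its axes are those of the instrument, the hinge line runs along y.
- lid_middle (a point): Point on the lid's upper face 75 mm from the hinge line, mid-width; moves with the lid. Lid: grey flat plate 145 mm long from the hinge towards the front (a 10 mm wide black lip beyond that), 166 mm wide, 12 mm thick; shut, its upper face is 142 mm above the bench. Site z is the outward normal of that face.
- lid (a joint): Lid angle in rad: 0 shut flat on the deck, positive is open, its front edge raised; starts 0.45 to 0.9. The hinge is stiff (0.25 N m of friction): the lid stays where it is left. A straight downward push 75 mm in front of the hinge line meets the upper face at every starting angle and shuts it with under 10 N.
- bar_key_top (a point): Centre of the top of the long bar key (zero): white cap 56 mm (instrument x) by 18 mm (y), top 12 mm above the deck when up, in a 3 mm high black surround. Self-locking: friction of about 3.5 N holds it wherever it is left, it does not spring back. Fixed keys sit in a row on the deck of the instrument, 70 mm apart, in any order.
- bar_key (a joint): Travel of the long bar key in m: 0 up, 0.007 fully down.
- big_key_top (a point): Centre of the top of the large round key (start): white cap 34 mm in diameter, top 12 mm above the deck when up, in a 3 mm high black surround. Self-locking: friction of about 3.5 N holds it wherever it is left, it does not spring back. Fixed keys sit in a row on the deck of the instrument, 70 mm apart, in any order.
- big_key (a joint): Travel of the large round key in m: 0 up, 0.007 fully down.
- small_key_top (a point): Centre of the top of the small round key (clear), to be left up: white cap 18 mm in diameter, top 12 mm above the deck. Self-locking: friction of about 3.5 N holds it wherever it is left, it does not spring back. Fixed keys sit in a row on the deck of the instrument, 70 mm apart, in any order.
- small_key (a joint): Travel of the small round key in m: 0 up, 0.007 fully down.
- vial: Loose glass vial with a black cap, 26 mm in diameter, 55 mm tall, standing on the deck behind the keys. Origin: centre of its underside, z up.
- beaker: Loose empty glass beaker, 70 mm in diameter, 90 mm tall, on the bench to the left of the instrument. Origin: centre of its underside, z up.
- bottle: Loose amber reagent bottle, 64 mm in diameter, 130 mm tall, on the bench to the right of the instrument. Origin: centre of its underside, z up.

How it is judged:
By the outcome, as a careful person would: the job done as asked, in the order asked, and still so for the second after the job is handed in, with the robot touching nothing.
It also fails if it takes over 40 s, if anything falls off the work surface, if the arm or the gripper's body presses on something with over 40 N, if the wrist force passes 120 N, or if a joint passes its speed limit or range.

## Working session

There is one attempt and no reset: what is moved stays moved. The work goes in short steps, each a Python script; the robot and the scene stay as the last script left them, time stands still between calls to the robot, and variables do not carry over. Pictures are saved under pics/ and viewed, and the job is handed in when it is done.

```bash
mkdir -p pics
python3 - <<'E'
from rig import manip
import cv2,numpy as np
for n in("scene","top"):
    c=manip.camera(n); cv2.imwrite(f"pics/{n}0.png",c["image"][:,:,::-1]); 
    print(n,c["fx"],c["fy"],c["cx"],c["cy"]);print(np.round(c["cam_to_world"],4).tolist())
print(manip.get_time(),manip.get_ee_rot(),manip.get_width())
E
```

```text
scene 435.88332674146653 435.88332674146653 273.5045592282957 214.7815114686616
[[-0.6943, 0.4682, -0.5465, 1.2139], [0.7194, 0.431, -0.5447, 0.6365], [-0.0195, -0.7714, -0.6361, 0.8178], [0.0, 0.0, 0.0, 1.0]]
top 390.1181634607831 390.1181634607831 276.8752631599067 209.45003361937705
[[-0.0213, -0.9964, 0.0825, 0.5316], [-0.9997, 0.0223, 0.0112, 0.0179], [-0.013, -0.0822, -0.9965, 1.0754], [0.0, 0.0, 0.0, 1.0]]
0.1 [ 2.05765531  0.31753434 -2.05805621] 0.08534873059906935
```

View pics/scene0.png

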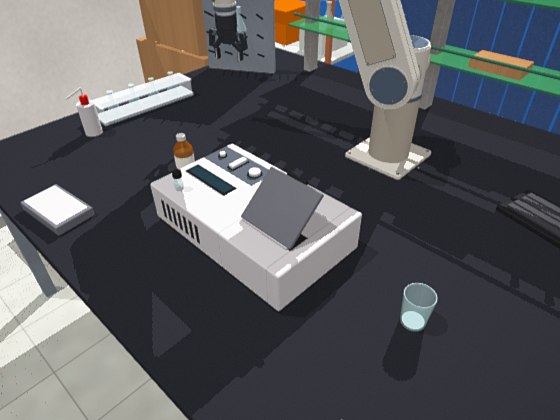

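View pics/top0.png

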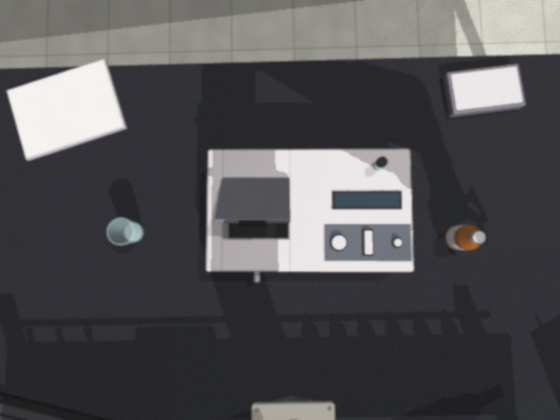

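The scene view shows the lid open at about (282,207), with keys at (254,173), (238,162) and (222,154). The top view shows big, bar and small keys at (339,242), (368,242) and (398,242), with the lid around (255,200). The vial is at (380,162), the beaker at (122,232) and the bottle at (468,238). Next I'll measure these with masks.

```bash
cat > h.py <<'E'
import numpy as np,cv2
from rig import manip
def ray(c,uv,z):
    T=c["cam_to_world"];d=T[:3,:3]@np.array([(uv[0]-c["cx"])/c["fx"],(uv[1]-c["cy"])/c["fy"],1.]);o=T[:3,3]
    return o+d*(z-o[2])/d[2]
def blobs(m,off,lo,hi):
    n,l,s,ce=cv2.connectedComponentsWithStats(m.astype(np.uint8))
    return [(ce[i]+off,s[i]) for i in range(1,n) if lo<s[i,4]<hi]
def keys(c):
    im=c["image"]; g=im.min(2)
    return [(p,s[4],s[2],s[3]) for p,s in blobs(g[226:260,326:410]>140,np.array([326,226]),15,600)]
E
python3 - <<'E'
from h import *
c=manip.camera("top");im=c["image"]
for p,a,w,h in keys(c): print(p.round(1),a,w,h,ray(c,p,.142).round(4))
m=(im.min(2)>130); m[:145]=0;m[280:]=0;m[:,:200]=0;m[:,425:]=0
m=cv2.morphologyEx(m.astype(np.uint8),cv2.MORPH_CLOSE,np.ones((45,45)))
m=cv2.morphologyEx(m,cv2.MORPH_OPEN,np.ones((25,25)))
r=cv2.minAreaRect(max(cv2.findContours(m,0,2)[0],key=cv2.contourArea));print(r)
B=cv2.boxPoints(r); P=np.array([ray(c,b,.13) for b in B]);print(B.round(1).tolist(),P.round(4).tolist());print(P.mean(0))
s=manip.camera("scene");im2=s["image"]
cv2.imwrite("pics/topz.png",cv2.resize(im[140:290,195:425,::-1],None,fx=3.4,fy=3.4,interpolation=2))
cv2.imwrite("pics/scz.png",cv2.resize(im2[130:310,140:370,::-1],None,fx=3.3,fy=3.3,interpolation=2))
E
```

```text
[368.2 241.8] 206 9 25 [ 0.5269 -0.187   0.142 ]
[338.8 242.1] 175 15 15 [ 0.5277 -0.1173  0.142 ]
[397.7 242.2] 51 8 8 [ 0.5244 -0.2568  0.142 ]
((309.5, 210.0), (122.0, 205.0), 90.0)
[[207.0, 149.0], [412.0, 149.0], [412.0, 271.0], [207.0, 271.0]] [[0.7635, 0.1978, 0.13], [0.7511, -0.3059, 0.13], [0.4551, -0.2912, 0.13], [0.4651, 0.1998, 0.13]]
[ 0.60868293 -0.04987663  0.13      ]
```

```bash
ls pics
```

```text
scene0.png
scz.png
top0.png
topz.png
```

View pics/topz.png

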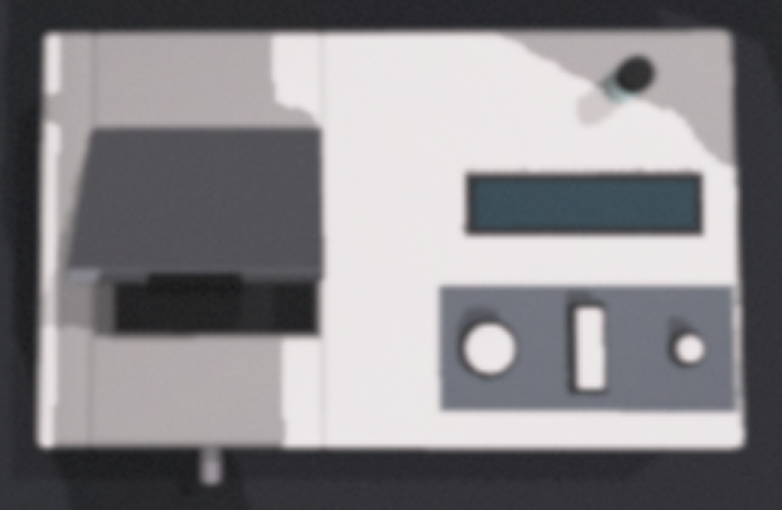

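View pics/scz.png

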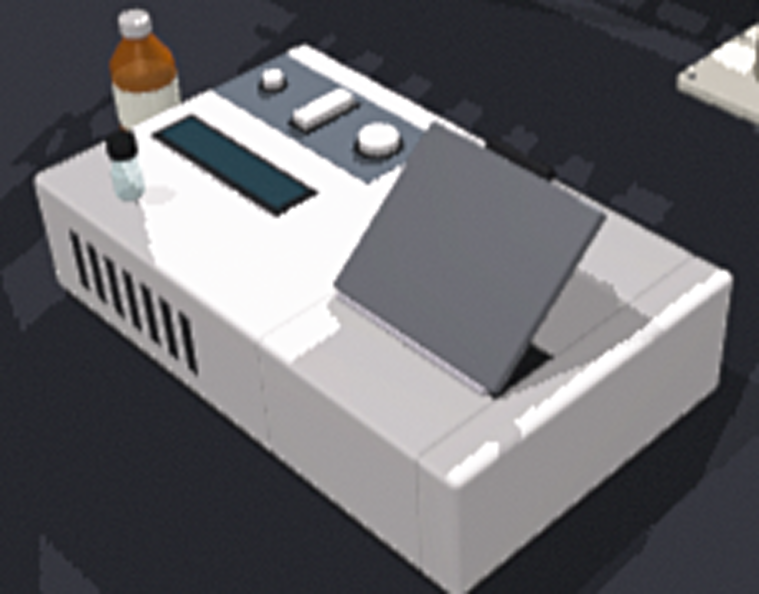

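Key spacing measures 70 mm, as it should. The centre from the keys, (0.610,-0.049), agrees with the centre from the deck outline, (0.609,-0.050). I'll check the keys in the scene view, then shut the fingers and go over the lid.

```bash
cat >> h.py <<'E'
from scipy.spatial.transform import Rotation as Ro
BAR=np.array([.5269,-.187]);BIG=np.array([.5277,-.1173]);SM=np.array([.5244,-.2568])
d=BIG-SM;YAW=np.arctan2(-d[0],d[1]);R2=np.array([[np.cos(YAW),-np.sin(YAW)],[np.sin(YAW),np.cos(YAW)]])
CEN=(BAR+BIG+SM)/3+R2@[.08,.14];HIN=CEN+R2@[.07,.13];LID=CEN+R2@[-.005,.13]
def proj(c,p):
    T=np.linalg.inv(c["cam_to_world"]);q=T[:3,:3]@p+T[:3,3];return np.array([c["fx"]*q[0]/q[2]+c["cx"],c["fy"]*q[1]/q[2]+c["cy"]])
E
python3 - <<'E'
from h import *
print(YAW,CEN,HIN,LID)
s=manip.camera("scene");t=manip.camera("top")
for n,p,z in(("bar",BAR,.142),("big",BIG,.142),("sm",SM,.142),("hin",HIN,.13)):
    print(n,proj(s,np.r_[p,z]).round(1),proj(t,np.r_[p,z]).round(1))
g=s["image"].min(2)
x0,y0=214,146
m=(g[146:185,214:266]>150)
for p,st in blobs(m,np.array([x0,y0]),8,500): print(p.round(1),st)
f0=manip.get_contact_force();print(f0)
R=Ro.from_rotvec(manip.get_ee_rot()).as_matrix();print(R.round(3).tolist())
# tool x down, tool y: nearest of +-instrument x/y axes
from itertools import product
best=None
for a in(0,np.pi/2,np.pi,-np.pi/2):
    y=np.array([np.cos(YAW+a),np.sin(YAW+a),0]);x=np.array([0,0,-1.]);M=np.c_[x,y,np.cross(x,y)]
    rv=Ro.from_matrix(M).as_rotvec();print(a,[ (None if q is None else np.round(q,2)) for q in[manip.solve_ik(np.r_[p,.38],rv) for p in(LID,BAR)]])
E
```

```text
-0.023651502825137765 [ 0.60962186 -0.04896443] [0.68267669 0.07934376] [0.60769767 0.08111745]
bar [238.  160.8] [368.2 241.8]
big [254.6 170. ] [338.8 242.1]
sm [222.7 151.9] [397.7 242.2]
hin [265.6 232.4] [255.5 180.3]
[245.  157.1] [ 13   0  39  22 327]
[222.  152.9] [ 5  5  7  5 27]
[227.6 176. ] [  0  17  36  22 305]
[254.2 171. ] [34 21 13  9 92]
[258.1 182.5] [39 34 10  5 24]
[ 0.68574723 -0.42045702 -0.21711731]
[[-0.0, 0.3, -0.954], [0.001, -0.954, -0.3], [-1.0, -0.001, 0.0]]
0 [array([0.11, 0.29, 1.53, 0.  , 1.33, 0.14]), array([-0.36,  0.2 ,  1.64,  0.  ,  1.3 , -0.34])]
1.5707963267948966 [array([ 0.11,  0.29,  1.53,  0.  ,  1.33, -1.43]), array([-0.36,  0.2 ,  1.64, -0.  ,  1.3 , -1.91])]
3.141592653589793 [None, None]
-1.5707963267948966 [array([0.11, 0.29, 1.53, 0.  , 1.33, 1.71]), array([-0.36,  0.2 ,  1.64,  0.  ,  1.3 ,  1.23])]
```

The scene view agrees with these positions to about 1 px (2 mm). Now I'll shut the fingers, go over the lid and push it down, checking force as I go.

```bash
cat >> h.py <<'E'
x=np.array([0,0,-1.]);y=np.r_[R2[:,0],0];RV=Ro.from_matrix(np.c_[x,y,np.cross(x,y)]).as_rotvec()
LIDP=CEN+R2@[.002,.13]
def fz(): return float(manip.get_contact_force()[2])
def press(xy,zs,zend,lim,step=.002,rate=.03):
    z=zs;log=[]
    while z>zend:
        z-=step; manip.servo_line(np.r_[xy,z],RV,rate); f=fz(); log.append((round(z-.022,4),round(manip.get_position()[2]-.022,4),round(f,1)))
        if f>lim: break
    return log
E
python3 - <<'E'
from h import *
manip.command_gripper(0.0)
p=manip.get_position();manip.servo_line([p[0],p[1],.40],rate=.25)
manip.move_to(np.r_[LIDP,.40],RV)
print(manip.get_time(),manip.get_position(),fz(),manip.get_width())
print(press(LIDP,.36,.19,15,step=.01,rate=.1))
print(manip.get_time())
c=manip.camera("scene");cv2.imwrite("pics/s1.png",c["image"][:,:,::-1])
E
```

```text
4.6167 [0.61481911 0.08013892 0.40000543] 0.4990404680316244 0.0001834301695842565
[(0.328, np.float64(0.3283), 0.3), (0.318, np.float64(0.318), -0.2), (0.308, np.float64(0.3077), 0.7), (0.298, np.float64(0.2976), -0.6), (0.288, np.float64(0.2877), -0.2), (0.278, np.float64(0.2776), 0.2), (0.268, np.float64(0.2676), 0.1), (0.258, np.float64(0.2576), 0.5), (0.248, np.float64(0.2477), -0.9), (0.238, np.float64(0.2377), 0.0), (0.228, np.float64(0.2277), 0.5), (0.218, np.float64(0.2177), -1.1), (0.208, np.float64(0.2078), -0.1), (0.198, np.float64(0.1978), 0.1), (0.188, np.float64(0.1878), -0.2), (0.178, np.float64(0.1779), -0.0), (0.168, np.float64(0.1679), 0.7)]
9.2667
```

View pics/s1.png

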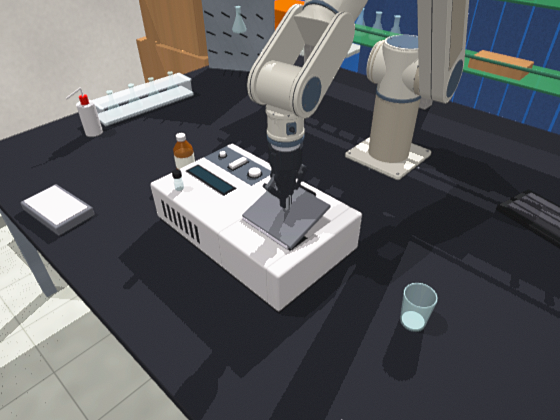

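The fingertips are on the lid at about (288,208). It has come down a good deal but is still partly open. I'll continue to the stop.

Run:
```python
from h import *
z=manip.get_position()[2]
l=press(LIDP,.19,.172,25,step=.006,rate=.06)+press(LIDP,.172,.148,25,step=.002,rate=.03)
print([(float(a),float(b),c) for a,b,c in l]);print(manip.get_time())
c=manip.camera("scene");cv2.imwrite("pics/s2.png",cv2.resize(c["image"][130:310,140:370,::-1],None,fx=3.3,fy=3.3,interpolation=2))
```

```text
[(0.162, 0.1618, -0.2), (0.156, 0.1555, 0.7), (0.15, 0.1494, 0.5), (0.148, 0.1478, 0.6), (0.146, 0.1459, -0.9), (0.144, 0.1438, -0.6), (0.142, 0.1421, 2.0), (0.14, 0.1419, 17.4), (0.138, 0.1417, 30.2)]
11.5667
```

View pics/s2.png

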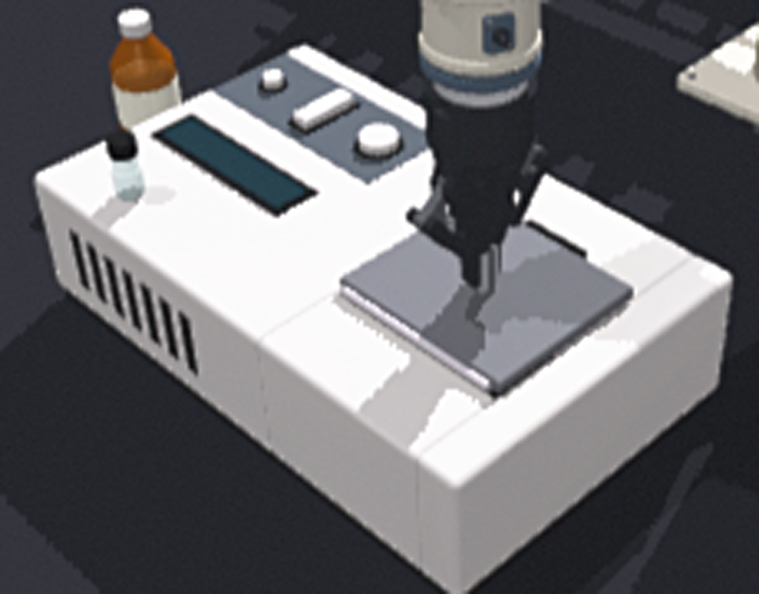

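The lid lies flat: there was a hard stop at tip height 0.142 and 30 N, which matches the shut height. Next, the bar key and then the large key, each with a hard stop expected at 0.135.

Run:
```python
from h import *
def pr(l): print([(float(a),float(b),c) for a,b,c in l],manip.get_time())
manip.servo_line(np.r_[LIDP,.22],RV,.2)
manip.servo_line(np.r_[BAR,.22],RV,.25)
manip.servo_line(np.r_[BAR,.167],RV,.1)
pr(press(BAR,.167,.149,25))
manip.servo_line(np.r_[BAR,.22],RV,.15)
c=manip.camera("scene");cv2.imwrite("pics/s3.png",cv2.resize(c["image"][130:310,140:370,::-1],None,fx=3.3,fy=3.3,interpolation=2))
```

```text
[(0.143, 0.1434, -0.2), (0.141, 0.1413, 2.0), (0.139, 0.1391, 1.5), (0.137, 0.1369, 0.9), (0.135, 0.135, 3.3), (0.133, 0.1346, 19.7), (0.131, 0.1343, 36.0)] 15.775
```

View pics/s3.png

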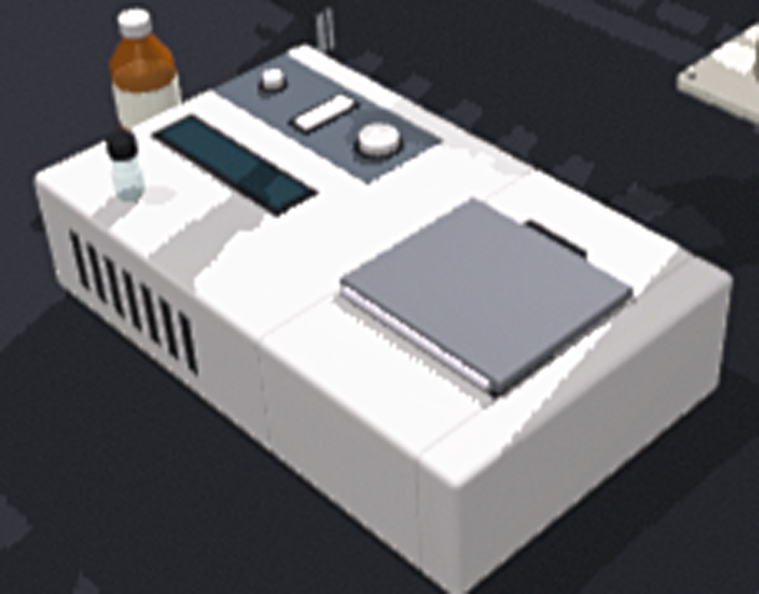

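The bar key is down: it sits low at zoomed (323,112) and stopped hard at 0.135. The lid is still shut, and the other two keys are up. Now the large key.

Run:
```python
from h import *
def pr(l): print([(float(a),float(b),c) for a,b,c in l],manip.get_time())
manip.servo_line(np.r_[BIG,.22],RV,.15)
manip.servo_line(np.r_[BIG,.167],RV,.1)
pr(press(BIG,.167,.149,25))
manip.servo_line(np.r_[BIG,.26],RV,.15)
manip.servo_line(np.r_[BIG-np.array([.10,0]),.34],RV,.2)
c=manip.camera("scene");cv2.imwrite("pics/s4.png",cv2.resize(c["image"][130:310,140:370,::-1],None,fx=3.3,fy=3.3,interpolation=2))
c=manip.camera("top");cv2.imwrite("pics/t4.png",c["image"][:,:,::-1])
print(manip.get_time(),manip.get_contact_force())
```

```text
[(0.143, 0.1434, 0.3), (0.141, 0.1413, 2.2), (0.139, 0.1391, 1.7), (0.137, 0.1369, 2.2), (0.135, 0.135, 2.4), (0.133, 0.1346, 20.2), (0.131, 0.1343, 37.1)] 19.475
21.2333 [ 0.33313351 -1.05339033 -0.39092824]
```

View pics/s4.png

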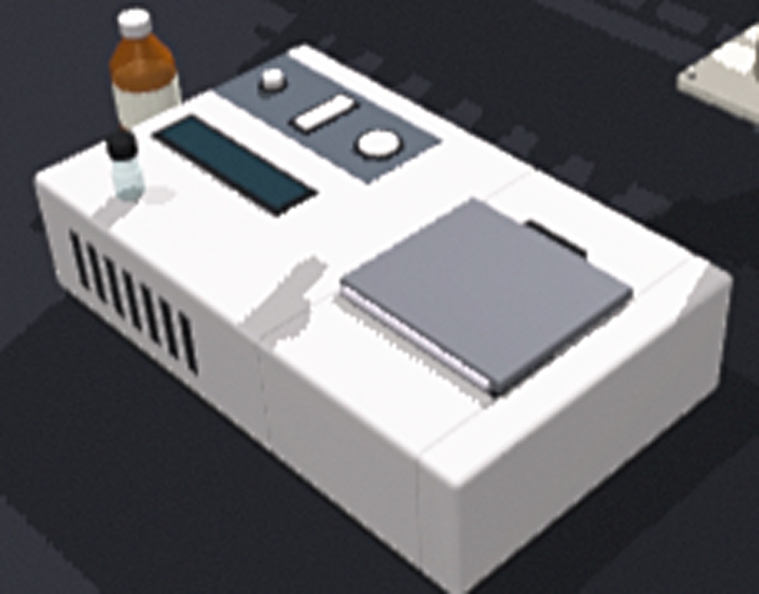

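View pics/t4.png

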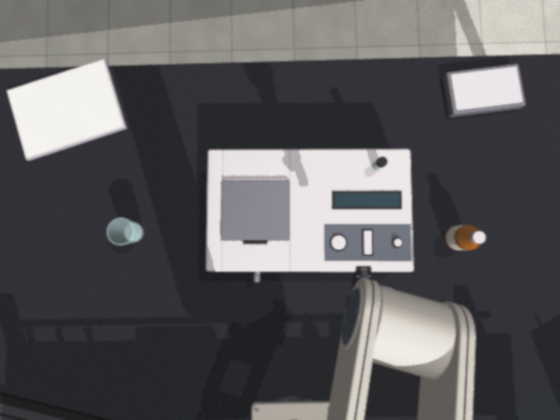

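The lid is flat at (255,210), and the bar and large keys are low, while the small key is still up. The vial (380,162), beaker (122,232) and bottle (468,238) haven't moved, and the arm is clear of everything.

```bash
python3 -c "
from rig import manip
manip.sign_off();print(manip.get_time())"
```

```text
the job is handed in; nothing more can be done
the job is handed in; nothing more can be done
```

I shut the lid, then pressed the bar key (zero), then the large round key (start), all with closed fingertips. I handed the job in just after 21 s on the robot's clock, inside the 40 s limit.

- **Lid:** it came to a hard stop with the fingertips at about 0.142 m under 30 N, which is its shut height.
- **Keys:** the bar and large keys each stopped hard at about 0.135 m, a full 7 mm of travel, under 36 N and 37 N.
- **Surroundings:** the last pictures show the lid flat, both pressed keys down and the small key up. The vial, beaker and bottle are where they started, and the arm is clear and touching nothing.

No check failed. The key positions from the two cameras agreed to about 1 px (roughly 2 mm). While the lid was closing, the wrist force stayed within the sensor noise (about 1 N), so I judged it shut by the hard stop and the pictures.

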